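Square up the micromanipulator post on its base plate

ROBOT

A 6-joint arm with a two-finger parallel gripper is mounted at the origin on the work surface. World frame = base frame: x ahead of the robot, y to its left, z up, the work surface at z = 0. Lengths are in mm, angles in rad, forces in N, time in s.
With the tool pointing down it reaches from about 425 to 925 mm from the base axis. Payload 12.5 kg.
Tool frame: the origin (TCP) lies on the centre line of the jaws, within the pads' length; the fingertips stand 8 mm ahead of it and the grasp point (between the pads) lies 11 mm behind it; z points along the fingers, y is the line along which they close (so a half turn about z gives the same grasp; the last joint's range is limited). The gripper opens to 85 mm and grips with 20 to 120 N. Pads are 22 mm wide; open, the fingers measure 114 mm over their backs; the gripper's body (76 mm by 85 mm) begins 54 mm behind the grasp point. The pads swing forward as they close: fully open they stand 13 mm farther back than shut.
Start: joints at [1.024, 0.491, 1.559, -0, 1.092, -0.106], TCP at [266.65, 565.28, 239.327] pointing down, gripper open.
Joint ranges: [-3.1, 3.1], [-0.84, 2.19], [0.05, 2.79], [-1.13, 4.28], [0.06, 2.93], [-2.69, 2.69]. Speed limits (rad/s): [2.22, 2.22, 2.79, 3.14, 3.14, 3.14].

INTERFACE

Orientations are given as a unit quaternion [w, x, y, z].
In Python, from rig import * gives the robot as it stands. The module is installed in compiled form; this text tells all that it offers.
- The arm moves only by the tool servo_tool, never from a script. Its argument "steps" is a list of rows, each a list of 7 numbers: the shift along the tool's x, y, z as a fraction of full scale, then the turn, a rotation vector about the tool's x, y, z as a fraction of full scale, then the opening, from 0 (shut) to 1 (fully open). A call has 1 to 10 rows; each row is the pose to reach, as a shift and turn from the pose commanded when the call began, along the tool's axes at that moment, turning the shorter way round; what a row does not reach only later rows make up. Full scale, the value 1, is 400 mm for a shift and 180 degrees for a turn. A row lasts 1/12 s, in which the tool goes at most 41.7 mm and 7.16 degrees, less where a joint would pass 70% of its speed; a pose out of reach is approached as far as the arm can. A call with a number of a shift or a turn outside -1 to 1 is refused whole. A call with a gripper value outside its range is refused whole. The fingers move at their own pace and stop on an object; the grip force is fixed at half the most. Time passes only in rows, so rows that repeat a pose let the fingers close. It gives the time, the measured TCP pose, the force, the opening and the grip force at its end, in the units of the state.
- observe(): the state, without advancing time (a new reading comes with each control period).
- camera(name): name is "side" or "top" or "wrist"; returns the picture (420x560x3 uint8, red, green, blue); there is no depth.
- calibration(name): a dict with "fx", "fy", "cx", "cy" (pixels), "R" (3x3) and "t" (3): a world point X has camera coordinates R X + t. Camera axes: x right, y down, z forward; pixel columns grow to the right and rows downward; lengths in mm; the calibration is good to about 2 mm. The wrist camera is an equidistant fisheye: a pixel r from the principal point sees the ray r / f radians off the axis. A picture is of the moment at which its call begins: read the wrist's pose just before it. calibration takes no time and is no camera call; for the wrist camera it gives the pose at the moment of the call.
- finish_job(): hands the job in; it is judged then, once.
The state is a dict: "clock": time; "joint_positions": joint angles; "joint_velocities": joint speeds; "effort": joint torques, N m; "ee_pos": TCP position; "eef_rot": TCP orientation; "contact_force": force on the tool from outside, world axes, zero at the start; "ft_torque": the same for the moment, N m; "finger_gap": finger opening in mm; "grip_force": force on a finger pad.
Only numpy, scipy, OpenCV 4.12 (cv2) and the standard library are available. Lean on these libraries where they do the work, as an engineer would, in place of code of your own. Each camera call takes 0.05 s, during which the arm holds its last target. There are 200 camera calls.

TASK

Mount the square riser post of the micromanipulator stand: plug its foot into the square socket of the grey base plate until it sits fully home on the plate, and let go of it. Then stand the set-up square (the black L) on the long free side of the plate, in the corner between plate and post, and press it home, its stock flat on the plate and its blade flat against the middle of the post's face, so that the post is held upright for clamping. Leave the other things on the bench where they are; the program finishes while still gripping the square and pressing it firmly into the corner.

Things in the scene. Friction and masses are not known exactly. Their poses are not given: they have to be found in the camera images.
- plate: grey base plate, fixed on the bench, 100 x 190 x 40 mm (x, y, z), yaw up to 0.4 rad. Origin: centre of its underside; z up. The square socket lies near its +y end; on the socket's -y side the top is bare for 128 mm (the long free side). A dark clamp screw sticks out 25 mm from the +y end face (not to be used).
- socket (a point): centre of the mouth of the socket, at the height of the plate's top face (40 mm above the bench); axes as the plate's. The socket is a square blind hole 29 x 29 mm, sides along the plate's x and y, 36 mm deep, mouth chamfered 2.5 mm.
- post: riser post of bare aluminium, 0.4 kg, loose, upright on the bench: a shaft 38 x 38 mm square, 85 mm tall, on a narrower foot 28 x 28 mm, 34 mm tall, lower edge chamfered. Origin: centre of the foot's underside; z up; x, y square to its faces, all four alike. Home in the socket, its shoulder rests on the plate's top, the origin 34 mm below. It and the round post may be swapped.
- post_top (a point): centre of the flat top of the post, 119 mm above its origin.
- square: dark metal set-up square, 0.35 kg, loose, standing: an L of two legs, each 120 mm long, 28 mm wide, 22 mm thick (x). The stock lies along y, from -60 to +60 mm, z 0 to 28; the blade rises from its +y end to z = 120 mm. Their outer faces, z = 0 and y = +60 mm, go into the corner, y the way of the plate's +y. Origin: centre of the stock's underside. Grip it low across the stock; held high it rocks.
- heel (a point): the outer corner of the square: the middle of the lower edge of its flat upright face, at (0, 60, 0) mm in the square's frame. In the corner it lies on the plate's top, 19 mm to the -y side of the socket's centre. Press down and towards the post about equally (some 10 N): friction on one face can carry the push meant for the other.
- blade_top (a point): centre of the top end of the square's blade, at (0, 46, 120) mm in the square's frame.
- round_post: bystander: round aluminium post, diameter 38 mm, 119 mm tall, loose, standing; origin centre of its underside. It does not fit and stays where it is.
- objective: bystander: microscope objective, diameter 31 mm, 48 mm tall, loose, standing; origin centre of its underside.
- eyepiece: bystander: microscope eyepiece, diameter 34 mm, 46 mm tall, loose, standing; origin centre of its underside.
- dish: bystander: lidded culture dish, diameter 61 mm, 17 mm tall, loose; origin centre of its underside.
- vial: bystander: small bottle, diameter 27 mm, 60 mm tall, loose; origin centre of its underside.
- driver: bystander: screwdriver 170 mm long lying on the bench, loose; origin under its middle, handle to its -x.

How it is judged (in metres and radians):
On the way, in this order (a step that is already met when the one before it is completed fails the run):
1. the post stands fully home in the socket, let go (z of post in the frame of socket below -0.0325 m and horizontal distance between post and socket below 0.0025 m and angle between post's own z axis and vertical below 0.025 rad and contact force between the fingers and post below 0.1 N), for 0.3 s.
2. the gripped square is pressed into the corner, touching plate and post (z of post in the frame of socket below -0.0325 m and horizontal distance between post and socket below 0.0025 m and angle between post's own z axis and vertical below 0.025 rad and z of heel in the frame of socket between -0.002 and 0.0015 m and y of heel in the frame of socket between -0.0225 and -0.016 m and x of heel in the frame of socket between -0.009 and 0.009 m and angle between square's own z axis and vertical below 0.02 rad and angle between the z axis of square and the z axis of post, either way round below 0.02 rad and (angle between the y axis of square and the x axis of post, either way round below 0.05 rad or angle between the y axis of square and the y axis of post, either way round below 0.05 rad) and contact force between square and plate above 1 N and contact force between square and post above 1 N and contact force between the fingers and square above 5 N and contact force between each of the arm, the fingers and post below 0.5 N), for 0.3 s.
At the end, for the whole second after the job is handed in: post home (foot 32.5 mm deep, within 2.5 mm of centre, 0.025 rad of upright), untouched by the arm; gripped square at rest, heel on the plate (1.5 mm), at the middle of the post face (9 mm), upright and along the post to 0.02 rad, turned to 0.05; over 1 N on plate and post each (all of step 2 and linear speed of square below 0.01 m/s); the arm keeps its last pose, push and grip.
It fails at once if a bystander is moved more than 30 mm (distance of any of round_post, objective, eyepiece, dish, vial, driver from where it was at the start of the episode above 0.03 m).
It also fails if it takes over 61 s, if anything falls off the work surface, if the arm or the gripper's body presses on something with over 40 N, if the wrist force passes 120 N, or if a joint passes its speed limit or range.

## Working session

There is one attempt and no reset: what is moved stays moved. The work goes in short steps, Python scripts to look and compute and a tool call to move; the robot and the scene stay as the last step left them, time stands still between calls to the robot, and variables do not carry over. Pictures are saved under pics/ and viewed, at most 10 in all, crops included, and the job is handed in when it is done.

Besides the shell and the picture viewer there is one more tool, called as a command line: name --pt "numbers of a row" for each row, then --argument value for the rest. servo_tool: Moves the arm, as the interface text tells. Shift numbers are shares of 400 mm and turn numbers shares of 180 degrees, none past 1 either way. Its arguments: {"type":"object","properties":{"steps":{"type":"array","items":{"type":"array","items":{"type":"number","minimum":-1,"maximum":1}}}},"required":["steps"]}

```bash
mkdir -p pics
python3 - <<'E'
from rig import *
import cv2,numpy as np
for n in("side","top"):
    cv2.imwrite(f"pics/{n}0.png",cv2.cvtColor(camera(n),cv2.COLOR_RGB2BGR))
    c=calibration(n);print(n,{k:np.round(v,3).tolist() for k,v in c.items()})
c=calibration("wrist");print({k:np.round(v,3).tolist() for k,v in c.items()})
s=observe();print(s)
E
```

```text
side {'fx': 469.765, 'fy': 469.765, 'cx': 279.309, 'cy': 215.244, 'R': [[0.82, -0.572, 0.017], [-0.381, -0.568, -0.729], [0.427, 0.592, -0.684]], 't': [-509.602, 284.523, 813.503]}
top {'fx': 454.72, 'fy': 454.72, 'cx': 277.52, 'cy': 210.706, 'R': [[-0.001, -1.0, 0.026], [-0.982, -0.004, -0.189], [0.189, -0.026, -0.982]], 't': [-42.205, 591.177, 910.814]}
{'fx': 325.192, 'fy': 325.192, 'cx': 279.178, 'cy': 211.568, 'R': [[0.426, 0.905, -0.0], [0.874, -0.411, 0.261], [0.236, -0.112, -0.965]], 't': [-626.564, -35.068, 377.659]}
{'clock': 0.1, 'joint_positions': array([ 1.02441229e+00,  4.91503164e-01,  1.55941247e+00, -2.88194667e-05,
        1.09170359e+00, -1.05575467e-01]), 'joint_velocities': array([ 0.00024376, -0.00181583, -0.00048735, -0.00049587,  0.00155784,
       -0.00088949]), 'effort': array([ 3.41648883e-03, -6.19445300e+01, -2.62024945e+01, -1.88764818e-05,
        2.83383721e-03, -1.01659072e-05]), 'ee_pos': array([266.53451455, 565.09338133, 238.77550754]), 'eef_rot': array([-1.52261997e-04,  2.18617630e-01,  9.75810467e-01, -4.90347532e-04]), 'contact_force': array([ 0.18523777, -0.02625566, -0.41188999]), 'ft_torque': array([0.00851996, 0.0467345 , 0.02840404]), 'grip_force': 0.0, 'finger_gap': 85.44230889661992}
```

View pics/side0.png

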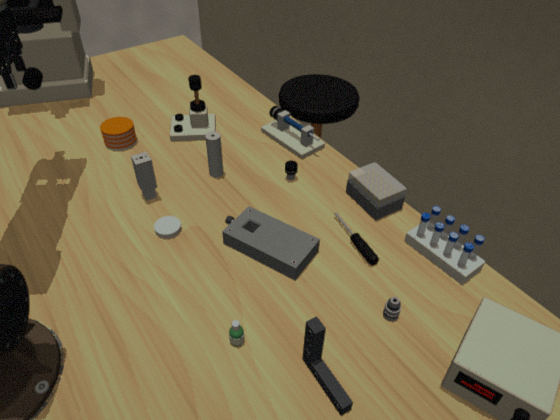

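View pics/top0.png

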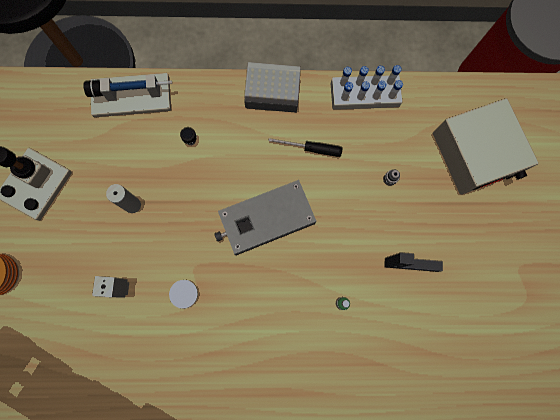

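The side view shows the post at (146,175), the round post at (214,155), the plate at (270,240) with its socket at (251,226), and the square at (325,365). In the top view they are at (104,287), (120,195), (267,217) and (415,262), with the socket at (244,226). I'll enlarge these for triangulation.

Run:
```python
import cv2,numpy as np
T=cv2.imread("pics/top0.png");S=cv2.imread("pics/side0.png")
def tile(im,x,y,w,h,s):
    t=cv2.resize(im[y:y+h,x:x+w],None,fx=s,fy=s,interpolation=cv2.INTER_CUBIC)
    t=np.clip(t*1.3,0,255).astype(np.uint8)
    for i in range(0,w,10):cv2.putText(t,str(x+i),(i*s,8),0,.3,(0,255,255),1);cv2.line(t,(i*s,10),(i*s,14),(0,255,255),1)
    for i in range(10,h,10):cv2.putText(t,str(y+i),(0,i*s+4),0,.3,(0,255,255),1)
    return t
a=np.hstack([tile(T,212,172,110,84,4),tile(T,380,245,70,42,4) if 0 else cv2.copyMakeBorder(tile(T,380,240,70,50,5),0,86,0,0,0)])
b=np.hstack([tile(S,220,200,105,80,3),cv2.copyMakeBorder(tile(S,295,310,64,104,2),0,32,0,0,0),cv2.copyMakeBorder(tile(T,85,268,55,40,4),0,80,0,0,0)])
w=max(a.shape[1],b.shape[1])
p=lambda t:cv2.copyMakeBorder(t,0,0,0,w-t.shape[1],0)
o=np.vstack([p(a),p(b)]);print(o.shape);cv2.imwrite("pics/c1.png",o[:600,:800])
```

```text
(576, 790, 3)
```

View pics/c1.png

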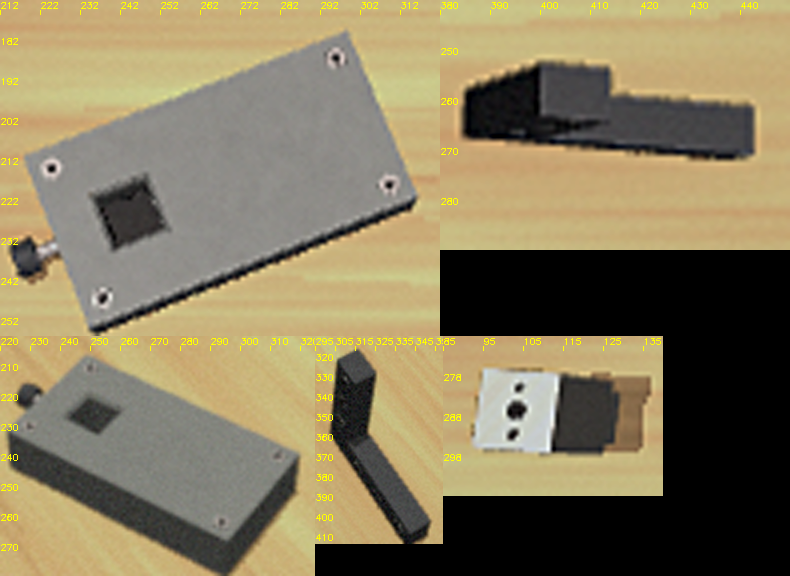

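```bash
cat > h.py <<'E'
from rig import *
import cv2,numpy as np
from scipy.spatial.transform import Rotation as Ro
def ray(n,p,c=None):
    c=c or calibration(n);R=np.array(c["R"]);t=np.array(c["t"])
    v=np.array([(p[0]-c["cx"])/c["fx"],(p[1]-c["cy"])/c["fy"]])
    if n=="wrist":
        r=np.hypot(*v);d=np.r_[v/max(r,1e-9)*np.sin(r),np.cos(r)]
    else:d=np.r_[v,1]
    d=R.T@d;return -R.T@t,d/np.linalg.norm(d)
def tri(*rays):
    A=sum(np.eye(3)-np.outer(d,d) for o,d in rays);b=sum((np.eye(3)-np.outer(d,d))@o for o,d in rays)
    x=np.linalg.solve(A,b);return x.round(1),[round(float(np.linalg.norm(np.cross(x-o,d))),1) for o,d in rays]
def atz(r,z):
    o,d=r;return (o+d*(z-o[2])/d[2]).round(1)
E
python3 - <<'E'
from h import *
P={"socket":((244.75,225.1),(251,226.3)),"c1":((219,210.75),(248,206)),"c2":((298.75,179.75),(319,240)),"c3":((315.75,221.25),(297,268)),"c4":((235.25,254.5),(222.7,232)),
"blade":((407,258.2),(315.5,324.5)),"post":((103.5,286.75),(142,157))}
for k,(a,b) in P.items():print(k,*tri(ray("top",a),ray("side",b)))
for k,z in(("socket",40),("c1",40),("c2",40),("c3",40),("c4",40),("blade",120),("post",119)):print(k,atz(ray("top",P[k][0]),z))
for p in((483,369),(559,374),(553,452),(474,449)):print("pc",atz(ray("top",(85+(p[0]-443)/4,268+(p[1]-336)/4)),119))
for p in((540,62),(610,67),(610,120),(541,117)):print("bl",atz(ray("top",(380+(p[0]-440)/5,240+p[1]/5)),120))
for p,z in(((753,105),28),((753,157),0),((463,137),0),((753,152),28)):print("st",atz(ray("top",(380+(p[0]-440)/5,240+p[1]/5)),z))
# other objects at roughly z
for n,p,z in(("round",(116,189),119),("dish",(184,294),17),("vial",(343,303),60),("driver",(305,146),10),("obj",(393,176),48),("eye",(188,135),46)):print(n,atz(ray("top",p),z))
E
```

```text
socket [563.2  28.4  39.6] [0.5, 0.5]
c1 [592.2  84.4  44.2] [0.9, 0.9]
c2 [664.1 -88.6  38.4] [0.3, 0.3]
c3 [ 573.9 -125.7   39.7] [2.5, 2.5]
c4 [500.8  47.3  40.7] [1.5, 1.5]
blade [ 485.4 -293.6  121.3] [0.4, 0.4]
post [432.  290.8 122.2] [2.0, 2.0]
socket [562.7  28.6  40. ]
c1 [593.9  84.5  40. ]
c2 [664.  -88.6  40. ]
c3 [ 571.6 -124.5   40. ]
c4 [499.5  47.9  40. ]
blade [ 485.1 -293.8  120. ]
post [430.2 292.6 119. ]
pc [450.1 310.1 119. ]
pc [447.7 273.9 119. ]
pc [411.  274.3 119. ]
pc [412.4 311.6 119. ]
bl [ 496.5 -280.6  120. ]
bl [ 494.6 -308.2  120. ]
bl [ 473.8 -307.   120. ]
bl [ 475.  -279.9  120. ]
st [ 487.1 -400.1   28. ]
st [ 466.4 -409.4    0. ]
st [ 475.1 -280.2    0. ]
st [ 466.9 -398.7   28. ]
round [622.  281.5 119. ]
dish [417.4 157.1  17. ]
vial [ 398.6 -175.4   60. ]
driver [ 752.1 -106.1   10. ]
obj [ 671.5 -295.4   48. ]
eye [763.1 156.2  46. ]
```

servo_tool --pt "-0.662 -0.442 0 0 0 -0.127 1" --pt "-0.662 -0.442 0 0 0 -0.127 1" --pt "-0.662 -0.442 0 0 0 -0.127 1" --pt "-0.662 -0.442 0 0 0 -0.127 1" --pt "-0.662 -0.442 0 0 0 -0.127 1" --pt "-0.662 -0.442 0 0 0 -0.127 1" --pt "-0.662 -0.442 0 0 0 -0.127 1" --pt "-0.662 -0.442 0 0 0 -0.127 1" --pt "-0.662 -0.442 0 0 0 -0.127 1" --pt "-0.662 -0.442 0 0 0 -0.127 1"

```text
clock: 0.93
ee_pos: [431.4, 291.2, 239.2]
eef_rot: [-0.0, 0.022, 1.0, -0.0]
contact_force: [-1.2, 0.7, 0.0]
finger_gap: 85.5
grip_force: 0.0
```

```bash
cat >> h.py <<'E'
def pose():
    s=observe();q=s["eef_rot"];R=Ro.from_quat([q[1],q[2],q[3],q[0]]).as_matrix()
    return s["ee_pos"],R
def yaw(R):return np.arctan2(-R[0,1],R[1,1])   # of tool y, relative to world y
def plan(target,phi):
    p,R=pose();d=R.T@(np.array(target)-p)
    dy=(phi-yaw(R)+np.pi/2)%np.pi-np.pi/2
    w=R.T@np.array([0,0,dy])
    print("shift",(d/400).round(4),"turn",(w/np.pi).round(4),"yaw",round(yaw(R),4),"pos",p.round(1))
def snap(name,cam="wrist",crop=None,s=1):
    c=calibration(cam);im=cv2.cvtColor(camera(cam),cv2.COLOR_RGB2BGR)
    import pickle;pickle.dump(c,open(f"pics/{name}.pkl","wb"));cv2.imwrite(f"pics/{name}_raw.png",im)
    x,y,w,h=crop or(0,0,560,420)
    t=np.clip(cv2.resize(im[y:y+h,x:x+w],None,fx=s,fy=s,interpolation=cv2.INTER_CUBIC)*1.3,0,255).astype(np.uint8)
    for i in range(0,w,20):cv2.putText(t,str(x+i),(int(i*s),8),0,.3,(0,255,255),1)
    for i in range(20,h,20):cv2.putText(t,str(y+i),(0,int(i*s)+4),0,.3,(0,255,255),1)
    cv2.imwrite(f"pics/{name}.png",t)
E
python3 - <<'E'
from h import *
p,R=pose();print(p,yaw(R),R.round(3));snap("w1")
c=calibration("wrist");
for X in((430.5,292,119),(430.5,292,0)):
    v=np.array(c["R"])@X+c["t"];r=np.hypot(v[0],v[1]);th=np.arctan2(r,v[2]);print(c["cx"]+c["fx"]*th*v[0]/r,c["cy"]+c["fy"]*th*v[1]/r)
E
```

```text
[431.37166074 291.15542441 239.16579603] -0.04498098589465265 [[-0.999  0.045 -0.   ]
 [ 0.045  0.999 -0.   ]
 [ 0.    -0.    -1.   ]]
277.02986462792205 206.36369991051103
277.6444911035284 181.27103155950033
```

View pics/w1.png

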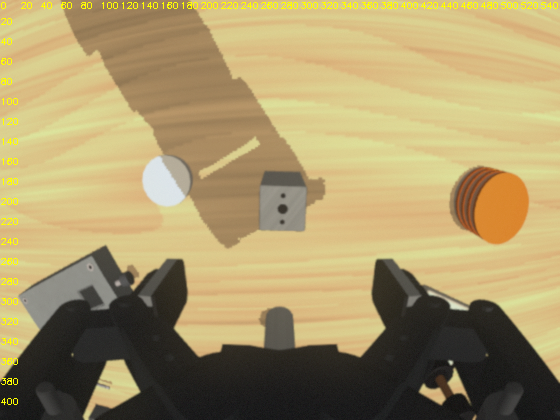

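The wrist view shows the post top with corners near (260,186), (306,187), (305,231) and (259,229), and its centre hole at (282,208). I'll compute from those, and refine the corners with image code.

Run:
```python
from h import *
import pickle
c=pickle.load(open("pics/w1.pkl","rb"));im=cv2.imread("pics/w1_raw.png")
m=(cv2.cvtColor(im,cv2.COLOR_BGR2HSV)[...,1]<45)&(im.min(2)>95);m=m.astype(np.uint8)
m[:, :245]=0;m[:,320:]=0;m[:165]=0;m[245:]=0
k,l,st,ce=cv2.connectedComponentsWithStats(m);i=1+st[1:,4].argmax();print(st[i],ce[i])
cn,_=cv2.findContours((l==i).astype(np.uint8),0,1)
w=[atz(ray("wrist",q[0]+0.0,c),119)[:2] for q in max(cn,key=cv2.contourArea)]
print(cv2.minAreaRect(np.array(w,np.float32)))
print(atz(ray("wrist",(282.5,208.5),c),119))
print("tri",tri(ray("wrist",(282.5,208.5),c),ray("top",(103.5,286.75)),ray("side",(142,157))))
plan((431,288,80),-.04)
```

```text
[ 260  186   46   45 1737] [282.28670121 207.71099597]
((432.9070739746094, 295.12603759765625), (36.19660186767578, 36.21634292602539), 85.82955932617188)
[433.1 295.4 119. ]
tri (array([432.7, 293.9, 119.1]), [1.5, 2.8, 2.2])
shift [-0.0011 -0.0103  0.3979] turn [ 0.     0.    -0.001] yaw -0.0433 pos [430.8 292.1 239.2]
```

servo_tool --pt "-0.004 0.006 0.1 0 0 0.005 1" --pt "-0.004 0.006 0.2 0 0 0.005 1" --pt "-0.004 0.006 0.3 0 0 0.005 1" --pt "-0.004 0.006 0.37 0 0 0.005 1" --pt "-0.004 0.006 0.413 0 0 0.005 1" --pt "-0.004 0.006 0.413 0 0 0.005 1" --pt "-0.004 0.006 0.413 0 0 0.005 0.7" --pt "-0.004 0.006 0.413 0 0 0.005 0.5" --pt "-0.004 0.006 0.413 0 0 0.005 0.3" --pt "-0.004 0.006 0.413 0 0 0.005 0.2"

```text
clock: 1.82
ee_pos: [432.8, 295.2, 75.4]
eef_rot: [0.001, 0.029, 1.0, 0.001]
contact_force: [0.4, -0.4, 0.0]
finger_gap: 38.6
grip_force: 0.5
```

servo_tool --pt "0 0 0 0 0 0 0.1" --pt "0 0 0 0 0 0 0" --pt "0 0 0 0 0 0 0" --pt "0 0 0 0 0 0 0" --pt "0 0 0 0 0 0 0" --pt "0 0 0 0 0 0 0"

```text
clock: 2.32
ee_pos: [432.9, 294.9, 75.6]
eef_rot: [0.001, 0.029, 1.0, 0.001]
contact_force: [-0.5, -1.0, 6.7]
finger_gap: 37.5
grip_force: 58.6
```

servo_tool --pt "0 0 -0.08 0 0 0 0" --pt "0 0 -0.18 0 0 0 0" --pt "-0.06 -0.07 -0.25 0 0 -0.02 0" --pt "-0.12 -0.135 -0.25 0 0 -0.04 0" --pt "-0.18 -0.2 -0.25 0 0 -0.06 0" --pt "-0.24 -0.27 -0.25 0 0 -0.08 0" --pt "-0.3 -0.34 -0.25 0 0 -0.1 0" --pt "-0.36 -0.4 -0.25 0 0 -0.12 0" --pt "-0.42 -0.47 -0.25 0 0 -0.141 0" --pt "-0.47 -0.53 -0.22 0 0 -0.141 0"

```text
clock: 3.15
ee_pos: [609.9, 70.3, 164.5]
eef_rot: [0.002, -0.193, 0.981, -0.0]
contact_force: [1.0, 0.6, -3.5]
finger_gap: 37.3
grip_force: 61.7
```

Run:
```python
from h import *
plan((623,53,150),.383)
```

```text
shift [-0.0138 -0.0523  0.0363] turn [0.     0.     0.0019] yaw 0.389 pos [609.9  70.3 164.5]
```

servo_tool --pt "-0.007 -0.026 0.018 0 0 0.002 0" --pt "-0.014 -0.052 0.036 0 0 0.002 0" --pt "-0.014 -0.052 0.036 0 0 0.002 0" --pt "-0.014 -0.052 0.036 0 0 0.002 0" --pt "-0.014 -0.052 0.036 0 0 0.002 0" --pt "-0.014 -0.052 0.036 0 0 0.002 0"

```text
clock: 3.65
ee_pos: [620.5, 56.3, 148.4]
eef_rot: [0.0, -0.189, 0.982, 0.0]
contact_force: [-0.6, 0.2, -3.8]
finger_gap: 37.5
grip_force: 61.5
```

Run:
```python
from h import *
p,R=pose();print(p,yaw(R),R[2].round(4));snap("w2",crop=(140,40,280,210),s=2.85)
s=observe();print(s["contact_force"],s["ft_torque"])
```

```text
[620.49618657  56.28639044 148.35875277] 0.3805145620992747 [-5.e-04 -0.e+00 -1.e+00]
[ 0.65734874 -0.07999849 -4.1903122 ] [ 0.00361191 -0.00369433  0.0420115 ]
```

View pics/w2.png

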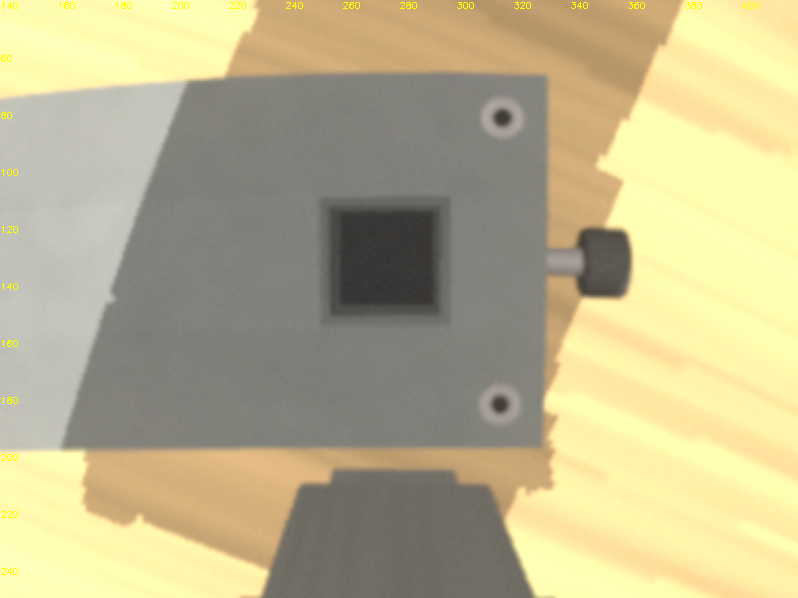

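The view shows the chamfered socket with outer corners at px (252.6,109.1), (297.9,109.1), (297.5,153.7) and (252.3,153.7), and the plate end edge from (331.9,66.3) to (330.5,196.8). The held foot's bottom edge runs from (256.8,204.9) to (300.4,204.9), and the shoulder from (245.2,210) to (311.9,210).

Run:
```python
from h import *
import pickle
c=pickle.load(open("pics/w2.pkl","rb"));p,R=pose();print(p)
W=lambda u,v:(140+u/2.85-.3,40+v/2.85-.3)
f=lambda u,v,z:atz(ray("wrist",W(u,v),c),z)
sc=[f(*q,40) for q in((321,197),(450,197),(449,324),(320,324))];print("sock",np.array(sc).tolist(),np.mean(sc,0))
s8=[f(*q,37.5) for q in((331,207),(440,207),(439,315),(331,315))];print("sock in",np.mean(s8,0), np.linalg.norm(s8[0]-s8[1]))
for a,b in(((547,75),(543,447)),((321,197),(320,324)),((450,197),(449,324))):
    d=f(*a,40)-f(*b,40);print("x-edge yaw",np.arctan2(-d[1],-d[0]),np.linalg.norm(d))
for a,b in(((321,197),(450,197)),((320,324),(449,324)),((160,450),(543,447))):
    d=f(*b,40)-f(*a,40);print("y-edge yaw",np.arctan2(-d[0],d[1]))
for e,z,h in((((333,470),(457,470)),72.8,14),(((299,485),(491,485)),106.8,19)):
    a,b=[f(*q,z) for q in e];l=R.T@((a+b)/2-p);print("foot edge len",np.linalg.norm(b-a),"tool mid",l.round(1),"ctr x",round(l[0]-h,1))
    d=b-a;print("yaw",np.arctan2(-d[0],d[1]))
print(tri(ray("wrist",W(385,260.5),c),ray("top",(244.75,225.1)),ray("side",(251,226.3))))
```

```text
[620.57558953  56.18771014 148.36936541]
sock [[556.0, 10.1, 40.0], [543.7, 41.1, 40.0], [574.7, 53.5, 40.0], [587.3, 22.1, 40.0]] [565.425  31.7    40.   ]
sock in [565.575  31.8    37.5  ] 28.504385627478445
x-edge yaw 0.38646311976241793 99.75730549689084
x-edge yaw 0.3661029411027244 33.52148564726804
x-edge yaw 0.38050637711236485 33.38802180423392
y-edge yaw 0.37772241993940664
y-edge yaw 0.38160407151231374
y-edge yaw 0.3883187181724652
foot edge len 29.0798899585263 tool mid [12.3  0.5 75.6] ctr x -1.7
yaw 0.3805063771123635
foot edge len 37.91899260265231 tool mid [17.7  0.6 41.6] ctr x -1.3
yaw 0.3809960930379578
(array([564.6,  30.3,  37. ]), [1.7, 2.0, 0.4])
```

servo_tool --pt "0.077 -0.0035 0 0 0 0 0" --pt "0.154 -0.007 0 0 0 0 0" --pt "0.154 -0.007 0.03 0 0 0 0" --pt "0.154 -0.007 0.0535 0 0 0 0" --pt "0.154 -0.007 0.0535 0 0 0 0" --pt "0.154 -0.007 0.0535 0 0 0 0" --pt "0.154 -0.007 0.0535 0 0 0 0"

```text
clock: 4.28
ee_pos: [565.4, 30.1, 126.5]
eef_rot: [0.0, -0.189, 0.982, -0.0]
contact_force: [-0.8, 0.2, -3.9]
finger_gap: 37.1
grip_force: 61.4
```

Run:
```python
from h import *
plan((564.3,30.7,100),.382);snap("w3",crop=(180,120,200,150),s=4)
```

```text
shift [0.0022 0.0024 0.0663] turn [-0.     -0.     -0.0007] yaw 0.3798 pos [565.4  30.1 126.5]
```

View pics/w3.png

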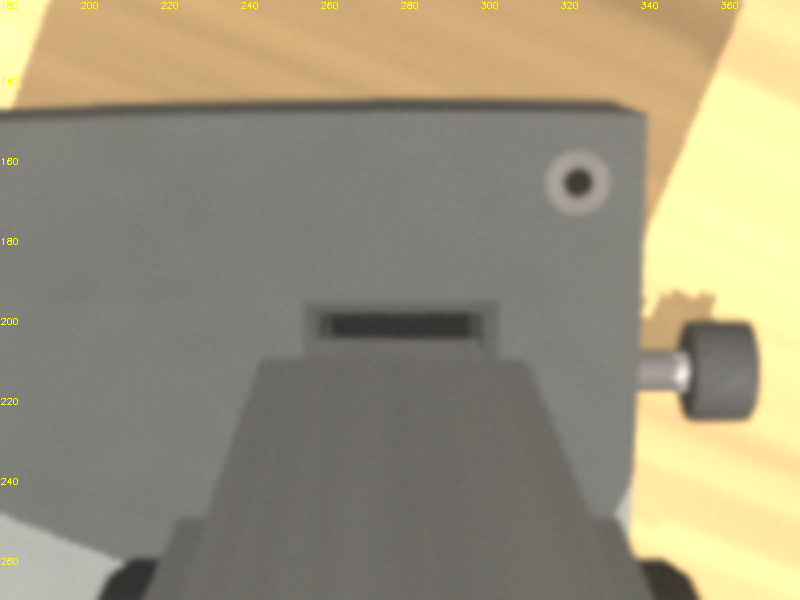

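servo_tool --pt "0.0022 0.0024 0.01 0 0 -0.0007 0" --pt "0.0022 0.0024 0.02 0 0 -0.0007 0" --pt "0.0022 0.0024 0.03 0 0 -0.0007 0" --pt "0.0022 0.0024 0.04 0 0 -0.0007 0" --pt "0.0022 0.0024 0.05 0 0 -0.0007 0" --pt "0.0022 0.0024 0.054 0 0 -0.0007 0"

```text
clock: 4.83
ee_pos: [564.3, 30.7, 104.4]
eef_rot: [0.001, -0.189, 0.982, 0.0]
contact_force: [2.1, 5.0, 0.9]
finger_gap: 37.4
grip_force: 61.7
```

Run:
```python
from h import *
plan((564.3,30.7,82),.382);s=observe();print(s["contact_force"],s["ft_torque"])
```

```text
shift [-0.     -0.      0.0561] turn [-0.     -0.     -0.0003] yaw 0.3812 pos [564.3  30.7 104.4]
[2.14458893 4.97033225 0.85514516] [ 1.08209514 -0.54065429  0.09592347]
```

servo_tool --pt "-0.001 0.001 0.012 0 0 0 0" --pt "-0.001 0.001 0.024 0 0 0 0" --pt "-0.001 0.001 0.036 0 0 0 0" --pt "-0.001 0.001 0.048 0 0 0 0" --pt "-0.001 0.001 0.056 0 0 0 0" --pt "-0.001 0.001 0.06 0 0 0 0" --pt "-0.001 0.001 0.062 0 0 0 0" --pt "-0.001 0.001 0.062 0 0 0 0"

```text
clock: 5.5
ee_pos: [564.5, 30.8, 81.6]
eef_rot: [0.001, -0.189, 0.982, -0.0]
contact_force: [-1.5, 2.8, 22.2]
finger_gap: 37.6
grip_force: 64.1
```

servo_tool --pt "0 0 -0.005 0 0 0 0" --pt "0 0 -0.005 0 0 0 0.6" --pt "0 0 -0.005 0 0 0 1" --pt "0 0 -0.005 0 0 0 1" --pt "0 0 -0.005 0 0 0 1" --pt "0 0 -0.005 0 0 0 1" --pt "0 0 -0.005 0 0 0 1" --pt "0 0 -0.005 0 0 0 1"

```text
clock: 6.17
ee_pos: [563.7, 30.8, 81.8]
eef_rot: [-0.0, -0.19, 0.982, 0.0]
contact_force: [0.3, -1.0, -1.0]
finger_gap: 85.4
grip_force: 0.0
```

servo_tool --pt "0 0 -0.05 0 0 0 1" --pt "0 0 -0.15 0 0 0 1" --pt "0 0 -0.25 0 0 0 1" --pt "0 0 -0.35 0 0 0 1" --pt "0 0 -0.35 0 0 0 1"

```text
clock: 6.58
ee_pos: [566.1, 30.8, 229.1]
eef_rot: [0.005, -0.19, 0.982, -0.001]
contact_force: [-0.2, -1.4, 0.0]
finger_gap: 85.4
grip_force: 0.0
```

Run:
```python
from h import *
print(yaw(pose()[1]))
for n,cr in(("side",(200,120,140,105)),("top",(210,165,140,105))):snap(n+"1",n,cr,2.85)
cv2.imwrite("pics/st.png",np.hstack([cv2.imread("pics/side1.png"),cv2.imread("pics/top1.png")]))
```

```text
0.3815063723438288
```

View pics/st.png

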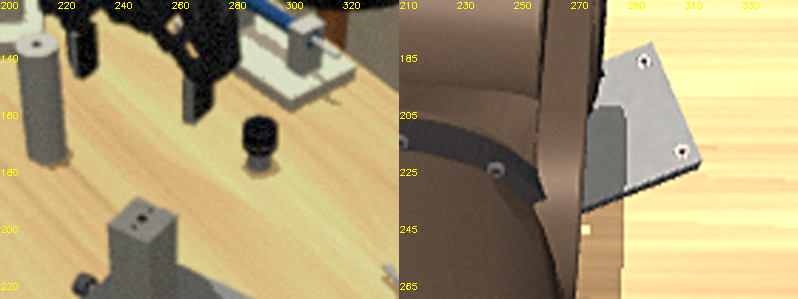

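The post stands seated and upright: its top is at side px (250,197), and its shaft meets the plate. Next I'll move over the square.

servo_tool --pt "0.033 -0.049 0 0 0 0.038 1" --pt "0.066 -0.098 0 0 0 0.076 1" --pt "0.1 -0.147 0 0 0 0.114 1" --pt "0.133 -0.196 0 0 0 0.152 1" --pt "0.166 -0.245 0 0 0 0.19 1" --pt "0.2 -0.294 0 0 0 0.228 1" --pt "0.233 -0.343 0 0 0 0.266 1" --pt "0.266 -0.392 0 0 0 0.304 1" --pt "0.3 -0.441 0 0 0 0.342 1" --pt "0.33 -0.49 0 0 0 0.38 1"

```text
clock: 7.52
ee_pos: [513.1, -201.1, 220.0]
eef_rot: [-0.002, 0.398, 0.917, 0.0]
contact_force: [0.8, 0.3, 0.6]
finger_gap: 85.3
grip_force: 0.0
```

Run:
```python
from h import *
plan((481,-360,230),-1.63);print(observe()["joint_positions"].round(2))
```

```text
shift [-0.235  -0.3301 -0.0253] turn [-8.000e-04  2.000e-04  2.583e-01] yaw -0.8185 pos [ 513.1 -201.1  220. ]
[-0.49  0.41  1.76  0.    0.97 -1.25]
```

servo_tool --pt "-0.034 -0.047 -0.005 0 0 0.037 1" --pt "-0.067 -0.094 -0.01 0 0 0.074 1" --pt "-0.1 -0.141 -0.015 0 0 0.111 1" --pt "-0.134 -0.188 -0.02 0 0 0.148 1" --pt "-0.168 -0.235 -0.025 0 0 0.185 1" --pt "-0.2 -0.282 -0.025 0 0 0.222 1" --pt "-0.235 -0.33 -0.025 0 0 0.258 1" --pt "-0.235 -0.33 -0.025 0 0 0.258 1" --pt "-0.235 -0.33 -0.025 0 0 0.258 1" --pt "-0.235 -0.33 -0.025 0 0 0.258 1"

```text
clock: 8.35
ee_pos: [482.7, -358.6, 230.5]
eef_rot: [-0.001, 0.725, 0.689, 0.0]
contact_force: [1.0, -0.1, -0.4]
finger_gap: 85.6
grip_force: 0.0
```

Run:
```python
from h import *
p,R=pose();print(p,yaw(R));snap("w4",crop=(160,90,240,180),s=3.3)
```

```text
[ 482.71194257 -358.60236528  230.50104136] -1.6212894657777133
```

View pics/w4.png

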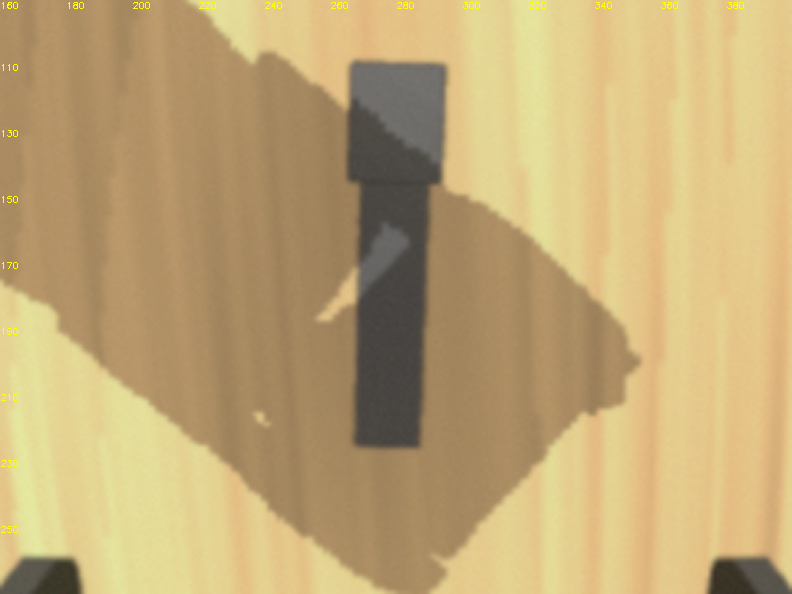

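The view shows the blade-top corners at px (266,108.8), (295,109.4), (293.6,145.8) and (265.5,145.5), and the stock's far end (z = 28) at (267.3,224.8) and (287.3,225.2).

Run:
```python
from h import *
import pickle
c=pickle.load(open("pics/w4.pkl","rb"))
W=lambda u,v:(160+u/3.3-.3,90+v/3.3-.3)
f=lambda u,v,z:atz(ray("wrist",W(u,v),c),z)
B=np.array([f(*q,120) for q in((350,62),(446,64),(441,184),(348,183))]);E=np.array([f(*q,28) for q in((354,445),(420,446))])
print(B.tolist(),E.tolist())
bt=B.mean(0);se=E.mean(0);d=bt-se;print("bladetop",bt,"end",se,"len(106)",np.hypot(d[0],d[1]),"yaw",np.arctan2(-d[0],d[1]))
for a,b in((B[2],B[1]),(B[3],B[0])):print(np.arctan2(-(b-a)[0],(b-a)[1]))
print(tri(ray("wrist",W(396,123),c),ray("top",(407,258.2)),ray("side",(315.5,324.5))))
y=d/np.hypot(d[0],d[1]);y[2]=0;ph=np.arctan2(-y[0],y[1]);g=se+y*40;print("grasp",g)
plan((g[0],g[1],100),ph-np.pi/2)
```

```text
[[477.7, -277.5, 120.0], [499.3, -279.1, 120.0], [496.9, -306.5, 120.0], [475.8, -305.2, 120.0]] [[468.5, -395.8, 28.0], [490.2, -397.2, 28.0]]
bladetop [ 487.425 -292.075  120.   ] end [ 479.35 -396.5    28.  ] len(106) 104.73674737168422 yaw -0.07717464461648373
-0.0873682598525112
-0.06848478816588853
(array([ 486.3, -293. ,  120.4]), [1.5, 1.4, 0.3])
grasp [ 482.43392239 -356.61905941   28.        ]
shift [ 0.0038 -0.001   0.3273] turn [-0.      0.      0.0086] yaw -1.6209 pos [ 482.9 -358.3  230.9]
```

servo_tool --pt "0.004 -0.001 0.08 0 0 0.009 1" --pt "0.004 -0.001 0.18 0 0 0.009 1" --pt "0.004 -0.001 0.27 0 0 0.009 1" --pt "0.004 -0.001 0.35 0 0 0.009 1" --pt "0.004 -0.001 0.41 0 0 0.009 1" --pt "0.004 -0.001 0.44 0 0 0.009 1" --pt "0.004 -0.001 0.452 0 0 0.009 1" --pt "0.004 -0.001 0.452 0 0 0.009 1"

```text
clock: 9.07
ee_pos: [482.9, -357.1, 50.7]
eef_rot: [-0.0, 0.735, 0.679, 0.0]
contact_force: [0.2, 0.9, 0.4]
finger_gap: 85.2
grip_force: 0.0
```

servo_tool --pt "0 0 0.03 0 0 0 1" --pt "0 0 0.06 0 0 0 1" --pt "0 0 0.08 0 0 0 1" --pt "0 0 0.088 0 0 0 1" --pt "0 0 0.092 0 0 0 1" --pt "0 0 0.092 0 0 0 1" --pt "0 0 0.092 0 0 0 1"

```text
clock: 9.65
ee_pos: [482.8, -357.8, 14.5]
eef_rot: [0.0, 0.735, 0.678, 0.0]
contact_force: [0.3, -0.3, 0.3]
finger_gap: 85.3
grip_force: 0.0
```

Run:
```python
from h import *
plan((482.4,-357,12),-1.648);print(observe()["contact_force"])
```

```text
shift [ 0.0018 -0.0012  0.0062] turn [-0.     0.    -0.001] yaw -1.6512 pos [ 482.8 -357.8   14.5]
[ 0.27231849 -0.25964403  0.27917819]
```

servo_tool --pt "0 0 0.004 0 0 0 0.7" --pt "0 0 0.004 0 0 0 0.4" --pt "0 0 0.004 0 0 0 0.25" --pt "0 0 0.004 0 0 0 0.15" --pt "0 0 0.004 0 0 0 0.1" --pt "0 0 0.004 0 0 0 0" --pt "0 0 0.004 0 0 0 0" --pt "0 0 0.004 0 0 0 0" --pt "0 0 0.004 0 0 0 0" --pt "0 0 0.004 0 0 0 0"

```text
clock: 10.48
ee_pos: [482.8, -357.7, 13.0]
eef_rot: [0.0, 0.735, 0.678, 0.0]
contact_force: [-2.1, 1.4, 4.3]
finger_gap: 20.6
grip_force: 60.1
```

servo_tool --pt "0 0 0 0 0 0 0" --pt "0 0 0 0 0 0 0" --pt "0 0 0 0 0 0 0"

```text
clock: 10.73
ee_pos: [482.8, -357.8, 13.0]
eef_rot: [0.0, 0.735, 0.678, 0.0]
contact_force: [-1.5, 0.4, 5.2]
finger_gap: 20.9
grip_force: 60.1
```

Run:
```python
from h import *
p,R=pose();s=observe();print(p,yaw(R),R.round(4).tolist(),s["contact_force"],s["ft_torque"])
snap("w5")
```

```text
[ 482.79196775 -357.75103156   13.01052649] -1.6512281441652816 [[0.0803, 0.9968, 0.0003], [0.9968, -0.0803, -0.0003], [-0.0002, 0.0004, -1.0]] [-1.50646393  0.36215563  5.15549499] [0.07657886 0.21746932 0.01951628]
```

View pics/w5.png

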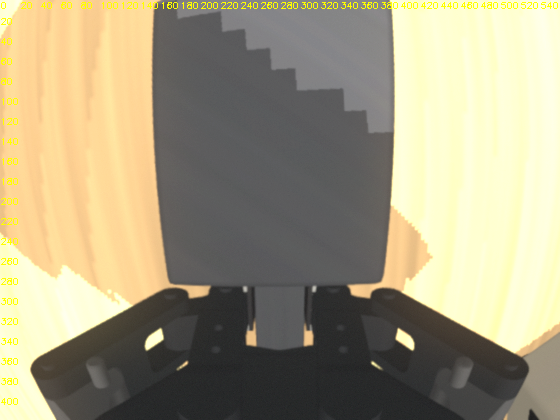

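The square is gripped: the blade-top's near edge is at row 285, columns 168–382, and clear of the gripper. I'll work out where the heel is relative to the tool, and then the place target.

Run:
```python
from h import *
import pickle
c=pickle.load(open("pics/w5.pkl","rb"));p,R=pose()
for u in((169,283.5),(275,284.5),(381,283)):print((R.T@(atz(ray("wrist",u,c),120)-p)).round(1))
# heel in tool if square y=32 edge at lx : heel at lx+28
for lx in(50,52,54):
    h=lx+28;ph=.382
    y=np.array([-np.sin(ph),np.cos(ph)])
    S=np.array([565.5,31.7]);H=S-19*y;print(lx,"TCP home",(H-h*y).round(1))
plan((482.8,-357.8,100),-1.648)
```

```text
[  52.5  -10.1 -107. ]
[  52.6    0.5 -107. ]
[  52.6   11.  -107. ]
50 TCP home [601.7 -58.3]
52 TCP home [602.4 -60.2]
54 TCP home [603.2 -62. ]
shift [-2.000e-04  1.000e-04 -2.175e-01] turn [-0.     0.    -0.001] yaw -1.6512 pos [ 482.8 -357.7   13. ]
```

servo_tool --pt "0 0 -0.06 0 0 0 0" --pt "0 0 -0.14 0 0 0 0" --pt "0.03 0.012 -0.22 0 0 -0.01 0" --pt "0.1 0.04 -0.243 0 0 -0.025 0" --pt "0.18 0.07 -0.243 0 0 -0.045 0" --pt "0.26 0.1 -0.243 0 0 -0.065 0" --pt "0.34 0.13 -0.243 0 0 -0.085 0" --pt "0.42 0.16 -0.243 0 0 -0.105 0" --pt "0.5 0.19 -0.243 0 0 -0.12 0" --pt "0.57 0.215 -0.243 0 0 -0.135 0"

```text
clock: 11.62
ee_pos: [587.2, -135.2, 109.4]
eef_rot: [-0.0, 0.575, 0.818, -0.0]
contact_force: [0.6, -0.4, -4.6]
finger_gap: 20.6
grip_force: 59.8
```

Run:
```python
from h import *
plan((612.2,-84.2,110),-1.189)
```

```text
shift [ 0.0986  0.1022 -0.0015] turn [ 0.     -0.     -0.0112] yaw -1.2243 pos [ 587.2 -135.2  109.4]
```

servo_tool --pt "0.04 0.04 0 0 0 -0.005 0" --pt "0.075 0.08 0 0 0 -0.011 0" --pt "0.099 0.102 0 0 0 -0.011 0" --pt "0.099 0.102 0.03 0 0 -0.011 0" --pt "0.099 0.102 0.07 0 0 -0.011 0" --pt "0.099 0.102 0.1 0 0 -0.011 0" --pt "0.099 0.102 0.11 0 0 -0.011 0" --pt "0.099 0.102 0.11 0 0 -0.011 0" --pt "0.099 0.102 0.11 0 0 -0.011 0"

```text
clock: 12.37
ee_pos: [611.7, -86.9, 65.8]
eef_rot: [-0.0, 0.562, 0.827, -0.0]
contact_force: [-0.1, 0.5, -3.3]
finger_gap: 20.9
grip_force: 59.7
```

Run:
```python
from h import *
plan((602.9,-61,53),-1.189);s=observe();print(s["contact_force"],s["ft_torque"])
for n,cr in(("side",(200,140,140,140)),("top",(220,160,140,140))):snap(n+"2",n,cr,2.85)
cv2.imwrite("pics/st2.png",np.hstack([cv2.imread("pics/side2.png"),cv2.imread("pics/top2.png")]))
```

```text
shift [0.0683 0.0033 0.0319] turn [ 0.     -0.     -0.0014] yaw -1.1936 pos [611.7 -86.9  65.8]
[-0.05029723  0.46369087 -3.30232461] [-0.12141757 -0.07464287 -0.0003076 ]
```

View pics/st2.png

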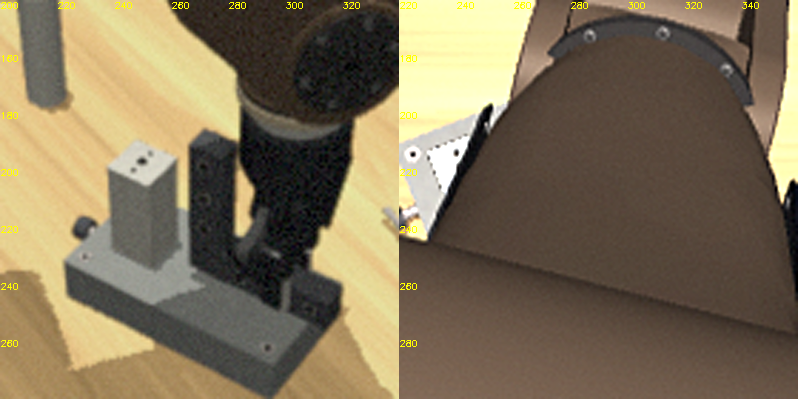

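The side view shows the square upright ahead of the post face, its blade top at about (273,190) with about a 25 mm gap, and nothing else disturbed. I'll lower it near the post first.

servo_tool --pt "0.015 0.003 0.008 0 0 -0.0014 0" --pt "0.03 0.003 0.016 0 0 -0.0014 0" --pt "0.045 0.003 0.024 0 0 -0.0014 0" --pt "0.045 0.003 0.028 0 0 -0.0014 0" --pt "0.045 0.003 0.031 0 0 -0.0014 0" --pt "0.045 0.003 0.033 0 0 -0.0014 0" --pt "0.045 0.003 0.033 0 0 -0.0014 0"

```text
clock: 13.05
ee_pos: [606.3, -68.8, 53.0]
eef_rot: [-0.0, 0.56, 0.829, 0.0]
contact_force: [-0.7, 2.0, 1.8]
finger_gap: 21.1
grip_force: 60.4
```

Run:
```python
from h import *
plan((602.9,-61,53),-1.189);s=observe();print(s["contact_force"],s["ft_torque"])
```

```text
shift [ 0.0213 -0.0006  0.0001] turn [-0.     -0.      0.0003] yaw -1.1881 pos [606.3 -68.8  53. ]
[-0.65635007  2.00740381  1.75969286] [0.3333404  0.21441168 0.04213446]
```

servo_tool --pt "0.004 0 0 0 0 0 0" --pt "0.008 0 0 0 0 0 0" --pt "0.012 0 0 0 0 0 0" --pt "0.015 0 0 0 0 0 0" --pt "0.018 0 0 0 0 0 0" --pt "0.018 0 0 0 0 0 0" --pt "0.018 0 0 0 0 0 0"

```text
clock: 13.63
ee_pos: [603.9, -62.4, 53.0]
eef_rot: [0.0, 0.56, 0.829, 0.0]
contact_force: [1.5, -1.8, 4.8]
finger_gap: 20.7
grip_force: 60.9
```

```bash
cat >> h.py <<'E'
def F():
    s=observe();p,R=pose();print("F tool",(R.T@s["contact_force"]).round(1),"T tool",(R.T@s["ft_torque"]).round(2),"pos",p.round(1),"yaw",round(yaw(R),4))
E
python3 - <<'E'
from h import *
F()
E
```

```text
F tool [-2.2  0.7 -4.8] T tool [-0.04 -0.36 -0.03] pos [603.9 -62.4  53. ] yaw -1.1882
```

servo_tool --pt "0.002 0 0 0 0 0 0" --pt "0.004 0 0 0 0 0 0" --pt "0.006 0 0 0 0 0 0" --pt "0.006 0 0 0 0 0 0" --pt "0.006 0 0 0 0 0 0"

```text
clock: 14.05
ee_pos: [603.1, -60.4, 53.0]
eef_rot: [0.001, 0.56, 0.829, 0.0]
contact_force: [2.2, -3.7, 4.9]
finger_gap: 21.0
grip_force: 61.0
```

Run:
```python
from h import *
F()
```

```text
F tool [-4.2  0.7 -4.9] T tool [-0.03 -0.61 -0.01] pos [603.1 -60.4  53. ] yaw -1.1882
```

servo_tool --pt "0.002 0 0 0 0 0 0" --pt "0.004 0 0 0 0 0 0" --pt "0.005 0 0.001 0 0 0 0" --pt "0.005 0 0.002 0 0 0 0" --pt "0.005 0 0.002 0 0 0 0"

```text
clock: 14.47
ee_pos: [602.6, -59.1, 53.0]
eef_rot: [0.001, 0.56, 0.829, 0.0]
contact_force: [-0.2, -8.2, 12.8]
finger_gap: 20.9
grip_force: 62.1
```

Run:
```python
from h import *
F()
```

```text
F tool [ -7.6  -3.2 -12.8] T tool [ 0.57 -1.09  0.02] pos [602.6 -59.1  53. ] yaw -1.1883
```

servo_tool --pt "0.001 0 0 0 0 0 0" --pt "0.002 0 0 0 0 0 0" --pt "0.003 0 0 0 0 0 0" --pt "0.004 0 0 0 0 0 0" --pt "0.004 0 0 0 0 0 0" --pt "0.004 0 0 0 0 0 0"

```text
clock: 14.97
ee_pos: [602.7, -59.0, 53.0]
eef_rot: [0.002, 0.56, 0.829, -0.0]
contact_force: [3.1, -18.4, 10.2]
finger_gap: 20.9
grip_force: 61.6
```

Run:
```python
from h import *
F()
```

```text
F tool [-18.3  -4.  -10.1] T tool [ 0.74 -2.57 -0.09] pos [602.7 -59.   53. ] yaw -1.1882
```

Run:
```python
from h import *
snap("w6")
a=[cv2.cvtColor(cv2.imread(f"pics/{n}_raw.png"),cv2.COLOR_BGR2GRAY).astype(float) for n in("w5","w6")]
for i in a:
    print("bottom edge",[int(265+np.abs(np.diff(i[265:305,c-2:c+3].mean(1))).argmax()) for c in(180,190,270,280,360,370)],
     "sides row 220",[int(140+np.abs(np.diff(i[218:223,140:180].mean(0))).argmax()),int(370+np.abs(np.diff(i[218:223,370:410].mean(0))).argmax())])
    print(i[276:294,275].round().astype(int))
F();print(observe()["clock"])
```

```text
bottom edge [287, 297, 286, 286, 296, 283] sides row 220 [159, 389]
[69 68 70 70 68 69 67 66 63 63 65 69 70 71 71 71 70 71]
bottom edge [290, 297, 291, 291, 296, 288] sides row 220 [158, 389]
[67 67 68 66 67 68 69 67 67 66 67 67 65 63 62 62 66 67]
F tool [-18.   -4.2  -9.6] T tool [ 0.79 -2.53 -0.12] pos [602.7 -59.   53. ] yaw -1.1881
15.0167
```

Run:
```python
from h import *
p,R=pose();print("tool z",(R[:,2]).round(4),"tool x.z",R[2,0].round(4),"tool y.z",R[2,1].round(4))
# post & blade lean from side view: fit vertical edges
snap("s6","side");c=calibration("side")
g=cv2.cvtColor(cv2.imread("pics/s6_raw.png"),cv2.COLOR_BGR2GRAY)
L=cv2.createLineSegmentDetector().detect(g)[0][:,0]
ph=.382;ex=np.array([np.cos(ph),np.sin(ph),0]);ey=np.array([-np.sin(ph),np.cos(ph),0]);S=np.array([565.6,31.6,40])
RR=np.array(c["R"]);t=np.array(c["t"])
for x1,y1,x2,y2 in L:
    if 225<min(x1,x2) and max(x1,x2)<300 and 175<min(y1,y2) and max(y1,y2)<260 and abs(y2-y1)>22 and abs(x2-x1)<8:
        # expected image direction of world vertical at the segment's middle
        o,d=ray("side",((x1+x2)/2,(y1+y2)/2),c);X=o+d*((80-o[2])/d[2])
        q=[RR@(X+np.array([0,0,h]))+t for h in(-20,20)];u=[np.array([a[0]/a[2],a[1]/a[2]]) for a in q];v=u[1]-u[0]
        w=np.array([x2-x1,y2-y1]);w=w*np.sign(w@v)
        print(np.round([x1,y1,x2,y2],1),"lean rad",round(float(np.cross(v,w)/np.linalg.norm(v)/np.linalg.norm(w)),4))
F()
```

```text
tool z [ 0.0037 -0.0025 -1.    ] tool x.z -0.0038 tool y.z 0.0025
[254.6 229.4 254.4 189.4] lean rad 0.0219
[270.7 199.4 270.3 226.9] lean rad 0.0075
[238.6 225.7 236.8 199.3] lean rad -0.006
F tool [-17.1  -4.9  -9.6] T tool [ 0.76 -2.56 -0.1 ] pos [602.7 -59.   53. ] yaw -1.1882<stdin>:15: DeprecationWarning: Arrays of 2-dimensional vectors are deprecated. Use arrays of 3-dimensional vectors instead. (deprecated in NumPy 2.0)
```

Run:
```python
from rig import *
print(finish_job())
```

```text
the job is handed in; nothing more can be done
None
```

I handed the job in at about 15 s: the post is seated in the socket and let go, and the square is still gripped and pressed into the corner at about 17 N towards the post and 10 N down; the system did not report the verdict.

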